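Slide the bath lid home

TASK

The thermostatic bath has been left open. Pick up the larger steel lid by its knob, set it down gently and flat on the bath's white cover plate beside the open hole - do not carry it over the hole - then slide it across the plate, pressing only lightly, until it drops into the recess around the hole and lies fully home, flush with the plate. Let go of it and leave everything else where it stands.

Things in the scene. Friction and masses are not known exactly. Their poses are not given: they have to be found in the camera images.
- bath: White thermostatic bath, fixed: tank 262 (x) by 392 mm (y), lower console along its -x side (to x = -186, 116 high). Origin: centre of the tank at bench level; z up. On top lies a flat smooth white cover plate 222 x 352 mm, upper face at z = 150 mm (rim around it 1 mm lower). It lies with play in the rim, up to 9 mm off centre along x and along y, not turned; its seal holds it against side loads up to 15 N.
- hole (a point): Nominal centre of the plate's one open hole, level with the plate's upper face (x 0, y 60, z 150 mm in the bath; axes as the bath's). The true hole moves with the plate: up to 9 mm off along x and y, not reported. Round recess 102 mm diameter, 4 mm deep, square edge, around a through opening of 86 mm; the lid rests on the 8 mm ledge between. At least 50 mm of flat plate all round the recess.
- thermometer (a point): Top of a steel thermometer stem, 6 mm diameter, that sticks up 60 mm from the cover plate in its +x, -y corner (foot 22 mm wide). Nominal: it moves with the plate.
- lid_mid (a point): The larger of two loose steel lids: flat disc, 100 mm diameter, 4 mm thick, with an upright black cylindrical knob in its centre, 26 mm diameter, 30 mm high (34 over all). 0.2 to 0.33 kg. Flat on the bench at the start. Point on its axis half-way up, 17 mm above its underside; z along the knob. On the plate this point is 17 mm, seated in the recess 13 mm above the plate's upper face (disc flush).
- small_lid_mid (a point): The other loose lid, not to be used: same shape, disc of 80 mm diameter. Point on its axis 17 mm above its underside. It lies flat on the bench; which of the two places holds which lid varies.
- jar: Small amber glass jar, 50 mm diameter, 62 mm high, standing loose on the cover plate's -y part. Origin: centre of its underside.
- media_bottle: Clear glass bottle, 86 mm diameter, 180 mm high, standing on the bench to the robot's right and far. Origin: centre of its underside.
- beaker: Glass beaker, 72 mm diameter, 90 mm high, standing on the bench near the robot, to the right of the bath. Origin: centre of its underside.
- spatula: Steel spatula, 180 mm long, lying on the bench to the right of the lids; x along its length. Origin: underside, near its middle.
- reagent: Amber bottle, 60 mm diameter, 120 mm high, standing on the bench to the left of the bath. Origin: centre of its underside.
- flask_weight: Black ring-shaped flask weight, 80 mm outer diameter, 16 mm high, lying on the bench to the left of the bath. Origin: centre of its underside.
Things that resemble listed ones, but are neither listed nor needed, are in the scene too. Leave any blue, purple or red look-alike of the part that bears lid_mid alone.

How it is judged:
By the outcome, as a careful person would: the job done as asked, in the order asked, and still so for the second after the job is handed in, with the robot touching nothing.
It also fails if it takes over 72 s, if anything falls off the work surface, if the arm or the gripper's body presses on something with over 40 N, if the wrist force passes 120 N, or if a joint passes its speed limit or range.

ROBOT

A 6-joint arm with a two-finger parallel gripper is mounted at the origin on the work surface. World frame = base frame: x ahead of the robot, y to its left, z up, the work surface at z = 0. Lengths are in m, angles in rad, forces in N, time in s.
With the tool pointing down it reaches from about 0.35 to 0.875 m from the base axis. Payload 4.2 kg.
Tool frame: the origin (TCP) lies midway between the tips of the shut fingers; the grasp point (between the pads) lies 19 mm behind it; z points along the fingers, y is the line along which they close (so a half turn about z gives the same grasp; the last joint's range is limited). The gripper opens to 85 mm and grips with 20 to 120 N. Pads are 22 mm wide; open, the fingers measure 114 mm over their backs; the gripper's body (76 mm by 85 mm) begins 54 mm behind the grasp point. The pads swing forward as they close: fully open they stand 13 mm farther back than shut.
Start: joints at [-1.002, 0.385, 0.008, 0, -1.194, -0.259], TCP at [0.191, -0.595, 0.231] pointing down, gripper open.
Joint ranges: [-3.14, 3.14], [-1.21, 2.06], [-1.07, 1.41], [-3.16, 2.05], [-2.99, -0.16], [-3.1, 3.1]. Speed limits (rad/s): [2.79, 2.79, 3.14, 3.14, 3.14, 3.14].

INTERFACE

Orientations are given as a unit quaternion [w, x, y, z].
In Python, from rig import sensors, optics, order gives the robot as it stands.
- The arm moves only by the tool step_arm, never from a script. Its argument "series" is a list of rows, each an object with "offset": the shift along the tool's x, y, z in units of 150 mm (1.0 is 150 mm), a list of three; "angular": the turn, a rotation vector about the tool's x, y, z in units of 90 degrees (1.0 is 90 degrees), a list of three. A call has 1 to 10 rows; each row shifts and turns the commanded pose from where the row before left it, along the tool's axes as they then stand; what a row does not reach is not made up. A row lasts 1/8 s, in which the tool goes at most 62.5 mm and 10.7 degrees, less where a joint would pass 70% of its speed; a pose out of reach is approached as far as the arm can. A call with a number of a shift or a turn outside -1 to 1 is refused whole. A call with a gripper value outside its range is refused whole. "hand" is the finger opening in mm, from 0 to 85.4, set as the call begins (left out, the last holds). The fingers move at their own pace and stop on an object; "grip_force" is the grip in N (left out, the last holds). Time passes only in rows, so rows that do not move let the fingers close. It gives the time, the measured TCP pose, the force, the opening and the grip force at its end, in the units of the state.
- sensors.observe(): the state, without advancing time (a new reading comes with each control period).
- optics.read_camera(name): name is "scene" or "side" or "wrist"; returns a dict with "image" (480x640x3 uint8, red, green, blue), "range_z" (480x640 float32, m along the optical axis (not along the pixel's ray), 0 where there is no reading), "mtx" (3x3 intrinsics, pixels), "rvec" (rotation vector, rad) and "tvec" (3), from world to camera coordinates, as OpenCV has them; the wrist camera has in their place "mount" (4x4, takes a point from camera to tool coordinates, whose origin is the TCP and whose axes are the flange's). Camera axes: x right, y down, z forward; pixel columns grow to the right and rows downward; lengths in m; the calibration is good to about 2 mm. A picture is of the moment at which its call begins: read the wrist's pose just before it.
- order.finish_job(): hands the job in; it is judged then, once.
The state is a dict: "time_s": time; "q": joint angles; "qvel": joint speeds; "joint_efforts": joint torques, N m; "tool_pos": TCP position; "tool_rot": TCP orientation; "wrist_force": force on the tool from outside, world axes, zero at the start; "moment": the same for the moment, N m; "finger_gap": finger opening in m; "gripper_force": force on a finger pad.
Only numpy, scipy, OpenCV 4.12 (cv2) and the standard library are available. Lean on these libraries where they do the work, as an engineer would, in place of code of your own. Each camera call takes 0.05 s, during which the arm holds its last target. There are 200 camera calls.

## Working session

There is one attempt and no reset: what is moved stays moved. The work goes in short steps, Python scripts to look and compute and a tool call to move; the robot and the scene stay as the last step left them, time stands still between calls to the robot, and variables do not carry over. Pictures are saved under pics/ and viewed, at most 10 in all, crops included, and the job is handed in when it is done.

Besides the shell and the picture viewer there is one more tool, called after "Call:" by a JSON object that holds its "op" and its "data". step_arm: Moves the arm, as the interface text tells. Shifts and turns lie within -1 to 1; 1 stands for 150 mm of shift or 90 degrees of turn. Its arguments: {"type":"object","properties":{"series":{"type":"array","items":{"type":"object","properties":{"offset":{"type":"array","items":{"type":"number"}},"angular":{"type":"array","items":{"type":"number"}}}}},"hand":{"type":"number"},"grip_force":{"type":"number"}},"required":["series"]}

```bash
mkdir -p pics; ls; cat > h.py <<'E'
import numpy as np, cv2
from rig import sensors, optics, order
from scipy.spatial.transform import Rotation as R
def cam(name):
    s=sensors.observe(); c=optics.read_camera(name)
    if name=="wrist":
        w,x,y,z=s["tool_rot"]; T=np.eye(4); T[:3,:3]=R.from_quat([x,y,z,w]).as_matrix(); T[:3,3]=s["tool_pos"]
        M=T@np.array(c["mount"])
    else:
        Rm=cv2.Rodrigues(np.array(c["rvec"],float))[0]; M=np.eye(4); M[:3,:3]=Rm.T; M[:3,3]=-Rm.T@np.array(c["tvec"]).ravel()
    c["M"]=M; return c
def ray(c,u,v):
    d=c["M"][:3,:3]@np.linalg.inv(c["mtx"])@np.array([u,v,1.]); return c["M"][:3,3],d
def onplane(c,u,v,z):
    o,d=ray(c,u,v); return o+d*(z-o[2])/d[2]
def cloud(c):
    v,u=np.mgrid[0:480,0:640]; p=np.linalg.inv(c["mtx"])@np.stack([u.ravel(),v.ravel(),np.ones(u.size)])
    P=(c["M"][:3,:3]@(p*c["range_z"].ravel()))+c["M"][:3,3:4]; return P.T.reshape(480,640,3)
def save(c,n): cv2.imwrite("pics/"+n,c["image"][:,:,::-1])
E
python3 - <<'E'
from h import *
print(sensors.observe())
for n in("scene","side","wrist"):
    c=cam(n); save(c,n+"0.png"); print(n,c["M"].round(3).tolist(),c["mtx"][0,0])
E
```

```text
pics
{'time_s': 0.0, 'q': array([-1.00238775e+00,  3.85570311e-01,  6.66407893e-03, -4.78649241e-04,
       -1.19398006e+00, -2.58596488e-01]), 'qvel': array([-0.00087745,  0.00045318, -0.00115784,  0.00101972, -0.00027564,
        0.00195297]), 'joint_efforts': array([-6.90831669e-06, -3.92286158e+01,  1.88395482e+01,  4.18580979e+00,
       -4.74885106e-03, -2.51515911e-05]), 'tool_pos': array([ 0.19039634, -0.59470682,  0.23023125]), 'tool_rot': array([-2.16199196e-04, -1.54199943e-01,  9.88039086e-01,  1.04629013e-03]), 'wrist_force': array([-0.81128483,  0.46626071, -0.40995731]), 'moment': array([-0.01825182,  0.02941995,  0.04923016]), 'gripper_force': 0.0, 'finger_gap': 0.08521894552906019}
scene [[-0.737, 0.366, -0.568, 1.313], [0.676, 0.396, -0.622, 0.866], [-0.004, -0.842, -0.539, 0.92], [0.0, 0.0, 0.0, 1.0]] 541.5574133490163
side [[0.852, 0.295, -0.432, 1.22], [0.523, -0.514, 0.68, -1.139], [-0.021, -0.806, -0.592, 1.115], [0.0, 0.0, 0.0, 1.0]] 539.9457403929391
wrist [[-0.305, 0.899, 0.314, 0.111], [0.952, 0.288, 0.102, -0.621], [0.001, 0.33, -0.944, 0.373], [0.0, 0.0, 0.0, 1.0]] 373.9543009690915
```

View pics/scene0.png

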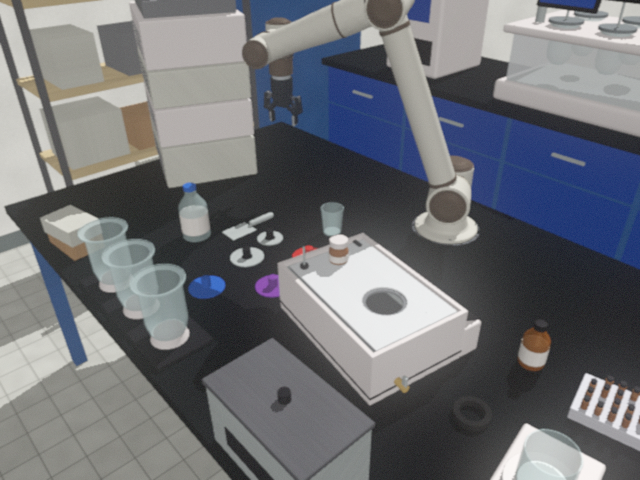

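View pics/side0.png

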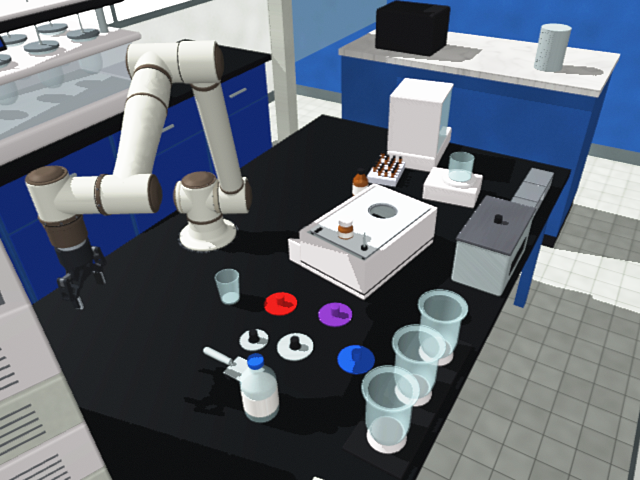

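The scene view shows two steel lids, at (247,257), which looks the larger, and (270,238). The side view has them at (295,347) and (253,340). Could be mistaken for the target: the small steel lid at scene (270,238), the blue lid (207,287), the purple lid (270,286), the red lid (305,252), and the knob on the grey box (285,395). I choose the larger steel lid at scene (247,257) and will check its size. The hole is at scene (385,300), the jar at (339,249) and the thermometer at (304,265).

```bash
cat > m1.py <<'E'
from h import *
out={}
C={n:cam(n) for n in("scene","side")}
def tri(a,b):
    (o1,d1),(o2,d2)=a,b; A=np.stack([d1,-d2],1); t=np.linalg.lstsq(A,o2-o1,rcond=None)[0]
    p,q=o1+d1*t[0],o2+d2*t[1]; return (p+q)/2,np.linalg.norm(p-q)
seeds={"scene":{"A":(247,257),"B":(270,238)},"side":{"A":(295,347),"B":(253,340)}}
for n,c in C.items():
    hsv=cv2.cvtColor(c["image"],cv2.COLOR_RGB2HSV); m=((hsv[...,1]<70)&(hsv[...,2]>110)).astype(np.uint8)
    P=cloud(c)
    for k,(u,v) in seeds[n].items():
        r=28; w=np.zeros_like(m); w[v-r:v+r,u-r:u+r]=m[v-r:v+r,u-r:u+r]
        N,lab,st,cen=cv2.connectedComponentsWithStats(w)
        i=min((i for i in range(1,N) if st[i,4]>100),key=lambda i:np.hypot(*(cen[i]-(u,v))))
        ct=max(cv2.findContours((lab==i).astype(np.uint8),0,1)[0],key=cv2.contourArea)
        hull=cv2.convexHull(ct)[:,0]
        pts=np.array([onplane(c,a,b,.004)[:2] for a,b in hull],np.float32)
        cc,rad=cv2.minEnclosingCircle(pts)
        e=cv2.fitEllipse(cv2.convexHull(ct)) ; out[n,k]=ray(c,*e[0])
        z=P[lab==i]; print(n,k,st[i].tolist(),"centre",np.round(cc,4),"diam",round(2*rad,4),"depth z",np.median(z[z[:,2]<.1][:,2]).round(4))
for k in"AB": print(k,"tri",tri(out["scene",k],out["side",k]))
print("hole tri",tri(ray(C["scene"],385,301),ray(C["side"],383,211)), onplane(C["scene"],385,301,.15))
print("jar top tri",tri(ray(C["scene"],339,239),ray(C["side"],346,222)))
print("therm tri",tri(ray(C["scene"],304,250),ray(C["side"],364,234)))
for n,uv in(("scene",(420,330)),("side",(400,215))): print(n,"plate z",cloud(C[n])[uv[1],uv[0]])
a=cv2.resize(C["scene"]["image"][215:315,180:330],None,fx=4,fy=4)
b=cv2.resize(C["side"]["image"][285:385,220:390],None,fx=600/170,fy=4)
b=cv2.resize(b,(a.shape[1],a.shape[0]));im=np.hstack([a,b]); im=cv2.resize(im,(800,267)); cv2.imwrite("pics/lids.png",im[:,:,::-1])
E
python3 m1.py
```

```text
scene A [230, 247, 34, 20, 453] centre [ 0.5844 -0.2977] diam 0.1079 depth z 0.0044
scene B [257, 231, 26, 15, 238] centre [ 0.4692 -0.3345] diam 0.0885 depth z 0.0039
side A [277, 333, 36, 28, 671] centre [ 0.5817 -0.3006] diam 0.104 depth z 0.0041
side B [239, 329, 29, 22, 368] centre [ 0.4667 -0.3387] diam 0.0835 depth z 0.0041
A tri (array([ 0.58216149, -0.30054939,  0.00136841]), np.float64(0.002374913364067745))
B tri (array([ 0.46634657, -0.33837578,  0.00162479]), np.float64(0.0024116546630243044))
hole tri (array([0.57504347, 0.24425479, 0.14585027]), np.float64(0.00314474766098625)) [0.57685264 0.24693234 0.15      ]
jar top tri (array([0.54030243, 0.05308792, 0.20460352]), np.float64(0.009844331530262766))
therm tri (array([0.62261844, 0.02311239, 0.20066128]), np.float64(0.0027520454014847906))
scene plate z [0.5928032  0.36097845 0.14840705]
side plate z [0.64136051 0.23568994 0.15467624]
```

View pics/lids.png

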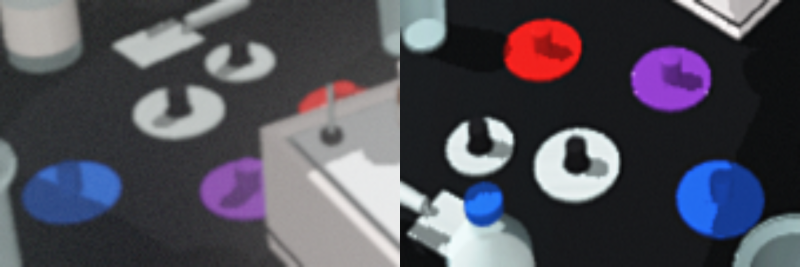

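The crop shows the larger steel lid at left (179,112) and right (577,160), clearly bigger than the steel one beside it. The blue, purple and red discs are separate. Measured diameters are 104–108 mm against 84–88 mm, so lid A at (0.582, -0.300) is the target. Next I take wrist looks over the lid and then the bath.

Call:
{"op": "step_arm", "data": {"series": [{"offset": [-0.2,0.1,-0.15],"angular": [0,0,0]},{"offset": [-0.34,0.18,-0.14],"angular": [0,0,0]},{"offset": [-0.34,0.18,-0.14],"angular": [0,0,0]},{"offset": [-0.34,0.18,-0.14],"angular": [0,0,0]},{"offset": [-0.34,0.18,-0.14],"angular": [0,0,0]},{"offset": [-0.34,0.18,-0.14],"angular": [0,0,0]},{"offset": [-0.34,0.18,-0.14],"angular": [0,0,0]},{"offset": [-0.34,0.18,-0.14],"angular": [0,0,0]},{"offset": [0,0,0],"angular": [0,0,0]},{"offset": [0,0,0],"angular": [0,0,0]}], "hand": 85, "grip_force": 30}}

```text
time_s: 1.5
tool_pos: [0.4968, -0.2827, 0.4003]
tool_rot: [-0.0, -0.155, 0.988, 0.0]
wrist_force: [-0.9, -0.2, -0.2]
finger_gap: 0.0851
gripper_force: 0.0
```

```bash
cat > lid.py <<'E'
from h import *
c=cam("wrist"); import sys; save(c,sys.argv[1])
hsv=cv2.cvtColor(c["image"],cv2.COLOR_RGB2HSV); m=((hsv[...,1]<70)&(hsv[...,2]>110)).astype(np.uint8)
K=c["mtx"]; p=np.linalg.inv(c["M"])@np.array([.582,-.3,.004,1]); uv=(K@p[:3])[:2]/p[2]; print("expected uv",uv)
N,lab,st,cen=cv2.connectedComponentsWithStats(m)
P=cloud(c)
for i in range(1,N):
    if st[i,4]>700:
        ct=max(cv2.findContours((lab==i).astype(np.uint8),0,1)[0],key=cv2.contourArea)
        pts=np.array([onplane(c,a,b,.004)[:2] for a,b in cv2.convexHull(ct)[:,0]],np.float32)
        cc,rad=cv2.minEnclosingCircle(pts); print(cen[i].round(),st[i,4],cc,2*rad,np.median(P[lab==i][:,2]))
kn=(np.hypot(P[...,0]-.582,P[...,1]+.3)<.04)&(P[...,2]>.025)&(P[...,2]<.05)
print("knob top",kn.sum(),np.median(P[kn],0),np.percentile(P[kn][:,2],95),P[kn][:,:2].min(0),P[kn][:,:2].max(0))
E
python3 lid.py w1.png
```

```text
expected uv [296.73326945 220.13461931]
[419.  32.] 2182 (0.27946385741233826, -0.21803945302963257) 0.09594382345676422 0.005434463579975124
[219. 129.] 4264 (0.4715602695941925, -0.44043678045272827) 0.18734583258628845 0.0032371708513685427
[295. 137.] 2346 (0.46847599744796753, -0.33598706126213074) 0.08218196034431458 0.0037395247623649985
[560. 285.] 34315 (0.5752151012420654, 0.22927488386631012) 0.6165723204612732 0.14846976485884056
[130. 216.] 5389 (0.6483347415924072, -0.5466997623443604) 0.1625034362077713 0.1151514727147116
[298. 220.] 3116 (0.5834016799926758, -0.29812920093536377) 0.10312487930059433 0.0038548084062176025
[183. 347.] 1124 (0.8549050688743591, -0.4108660817146301) 0.16123448312282562 0.4391698269555796
[ 18. 411.] 1836 (1.09367036819458, -0.7055873870849609) 0.2271776646375656 -0.34280374826559
[246. 418.] 3383 (0.9846707582473755, -0.28306472301483154) 0.1876194328069687 0.08706505246981955
[331. 423.] 1600 (0.9423580169677734, -0.12882982194423676) 0.10392056405544281 0.04858993196043829
knob top 257 [ 0.58165666 -0.29851564  0.03361445] 0.03527601784595362 [ 0.57062478 -0.31115078] [ 0.59564785 -0.28623   ]
```

View pics/w1.png

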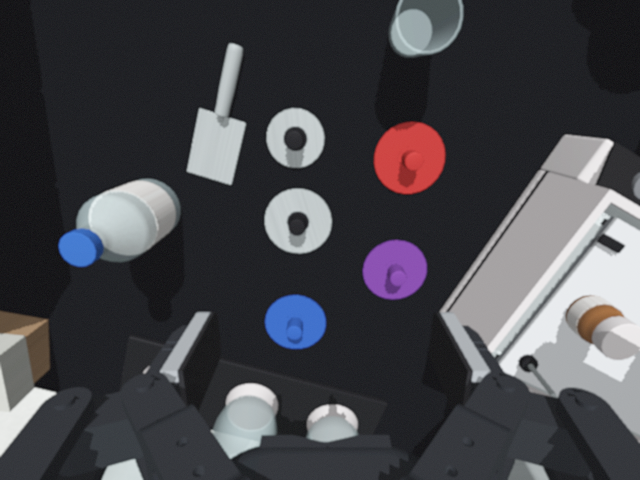

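The wrist view shows the large steel lid at (298,220), the small lid at (295,137), and the red, purple and blue lids at (410,158), (395,268) and (295,322). Knob axis is (0.582, -0.298) and its top is at z 0.034, as expected. Now I look over the bath.

Call:
{"op": "step_arm", "data": {"series": [{"offset": [-0.11,0.34,-0.1],"angular": [0,0,0]},{"offset": [-0.115,0.36,-0.1],"angular": [0,0,0]},{"offset": [-0.115,0.36,-0.1],"angular": [0,0,0]},{"offset": [-0.115,0.36,-0.1],"angular": [0,0,0]},{"offset": [-0.115,0.36,-0.1],"angular": [0,0,0]},{"offset": [-0.115,0.36,-0.1],"angular": [0,0,0]},{"offset": [-0.115,0.36,0],"angular": [0,0,0.1]},{"offset": [-0.1,0.3,0],"angular": [0,0,0.1]},{"offset": [0,0,0],"angular": [0,0,0.1]},{"offset": [0,0,0],"angular": [0,0,0]}]}}

```text
time_s: 2.8
tool_pos: [0.5049, 0.1567, 0.4903]
tool_rot: [-0.001, 0.08, 0.997, -0.0]
wrist_force: [0.7, 0.2, 0.1]
finger_gap: 0.0849
gripper_force: 0.0
```

```bash
cat > bath.py <<'E'
from h import *
s=sensors.observe(); print(s["tool_pos"],s["wrist_force"])
c=cam("wrist"); save(c,"w2.png"); P=cloud(c); np.save("P2.npy",P); np.save("I2.npy",c["image"]); np.save("M2.npy",c["M"])
E
python3 bath.py
```

```text
[0.50494823 0.15666913 0.49025046] [0.68040179 0.23136395 0.13453189]
```

View pics/w2.png

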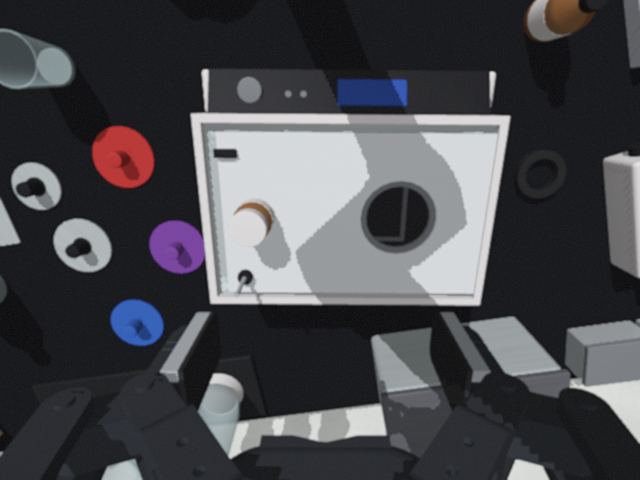

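The view shows the bath square to the tool, with the hole at (398,217), the jar at (252,222) and the thermometer at (245,278). I measure them now.

```bash
cat > m2.py <<'E'
from h import *
P=np.load("P2.npy"); I=np.load("I2.npy"); M=np.load("M2.npy"); c=cam("scene"); K=cam("wrist")["mtx"]; c={"M":M,"mtx":K}
hsv=cv2.cvtColor(I,cv2.COLOR_RGB2HSV); V=hsv[...,2]
print("row217 V",V[217,352:446].tolist())
roi=np.zeros(V.shape,bool); roi[170:265,350:450]=1
def circ(mask,z,name):
    ct=max(cv2.findContours(mask.astype(np.uint8),0,1)[0],key=cv2.contourArea)
    q=np.array([onplane(c,a,b,z)[:2] for a,b in cv2.convexHull(ct)[:,0]])
    A=np.c_[2*q,np.ones(len(q))]; s=np.linalg.lstsq(A,(q**2).sum(1),rcond=None)[0]; r=np.sqrt(s[2]+s[0]**2+s[1]**2)
    print(name,s[:2].round(4),"diam",round(2*r,4),"resid",np.abs(np.hypot(*(q-s[:2]).T)-r).max().round(4))
for t in (40,60,80,100,115,125): circ(roi&(V<t),.148,f"hole V<{t}")
circ(roi&(P[...,2]<.135),.146,"hole depth")
pl=P[(V>150)&(hsv[...,1]<40)&(abs(P[...,2]-.15)<.01)]; print("plate z",np.percentile(pl[:,2],[10,50,90]))
# jar top & thermometer
m=np.zeros(V.shape,bool); m[150:300,200:300]=1
j=m&(P[...,2]>.2)&(P[...,2]<.23); a=P[j]; print("jar top",j.sum(),np.median(a,0).round(4),a.min(0).round(4),a.max(0).round(4))
j=m&(P[...,2]>.16)&(P[...,2]<.195); a=P[j]; print("mid stuff",j.sum(),np.percentile(a,[5,50,95],axis=0).round(4).tolist())
t=m&(V<60); N,l,st,ce=cv2.connectedComponentsWithStats(t.astype(np.uint8)); 
for i in range(1,N):
    if st[i,4]>20: print("dark",ce[i].round(),st[i,4],onplane(c,*ce[i],.15).round(4))
# tank rim outline
w=((V>90)&(hsv[...,1]<60)&(abs(P[...,2]-.149)<.012)).astype(np.uint8)
ct=max(cv2.findContours(w,0,1)[0],key=cv2.contourArea)
q=np.array([onplane(c,a,b,.149)[:2] for a,b in ct[:,0]],np.float32); print("rim rect",cv2.minAreaRect(q))
E
python3 m2.py
```

```text
row217 V [158, 159, 158, 158, 158, 159, 160, 154, 135, 106, 89, 89, 89, 83, 58, 36, 27, 25, 27, 32, 24, 27, 27, 25, 27, 26, 28, 28, 24, 29, 26, 28, 30, 27, 30, 22, 28, 25, 28, 26, 27, 27, 28, 24, 24, 27, 25, 25, 38, 50, 58, 65, 64, 54, 38, 32, 27, 29, 24, 27, 29, 29, 28, 24, 29, 26, 28, 25, 24, 29, 26, 29, 27, 30, 24, 34, 53, 69, 82, 89, 89, 88, 90, 108, 137, 154, 158, 160, 158, 158, 158, 159, 158, 158]
hole V<40 [0.5706 0.2357] diam 0.067 resid 0.0049
hole V<60 [0.5697 0.235 ] diam 0.0684 resid 0.0152
hole V<80 [0.5758 0.244 ] diam 0.0862 resid 0.0004
hole V<100 [0.5769 0.2445] diam 0.098 resid 0.0004
hole V<115 [0.5769 0.2446] diam 0.0998 resid 0.0004
hole V<125 [0.577  0.2446] diam 0.1006 resid 0.0004
hole depth [0.5752 0.2435] diam 0.0834 resid 0.0006
plate z [0.14835332 0.14974243 0.15098098]
jar top 1179 [0.5403 0.0575 0.2116] [0.5191 0.0206 0.2002] [0.6276 0.0792 0.2144]
mid stuff 587 [[0.5171, 0.0222, 0.1605], [0.5297, 0.0672, 0.1793], [0.6261, 0.0811, 0.1894]]
dark [225. 153.] 147 [0.4559 0.036  0.15  ]
dark [203. 283.] 258 [ 0.6281 -0.0394  0.15  ]
dark [246. 276.] 87 [0.627  0.0233 0.15  ]
rim rect ((0.5640727281570435, 0.17704518139362335), (0.3919505476951599, 0.26216787099838257), 80.3847427368164)
```

Hole centre (0.5768, 0.2445), z 0.150. Bath yaw −9.6°, jar (0.540, 0.0575), thermometer (0.627, 0.023). I'll set the lid down at (0.598, 0.131), which clears the recess and the jar by about 15 mm each. Now to the lid.

Call:
{"op": "step_arm", "data": {"series": [{"offset": [-0.124,-0.364,0],"angular": [0,0,0]},{"offset": [-0.124,-0.364,0],"angular": [0,0,0]},{"offset": [-0.124,-0.364,0],"angular": [0,0,0]},{"offset": [-0.124,-0.364,0],"angular": [0,0,0]},{"offset": [-0.124,-0.364,0.14],"angular": [0,0,0]},{"offset": [-0.124,-0.364,0.14],"angular": [0,0,0]},{"offset": [-0.124,-0.364,0.14],"angular": [0,0,0]},{"offset": [-0.124,-0.364,0.14],"angular": [0,0,0]},{"offset": [0,0,0.37],"angular": [0,0,0]},{"offset": [0,0,0.37],"angular": [0,0,0]}]}}

```text
time_s: 4.2
tool_pos: [0.5806, -0.2996, 0.2943]
tool_rot: [0.0, 0.082, 0.997, -0.0]
wrist_force: [0.3, 0.1, -0.4]
finger_gap: 0.0851
gripper_force: 0.0
```

Call:
{"op": "step_arm", "data": {"series": [{"offset": [0,0,0.37],"angular": [0,0,0]},{"offset": [0,0,0.37],"angular": [0,0,0]},{"offset": [0,0,0.2],"angular": [0,0,0]},{"offset": [0,0,0],"angular": [0,0,0]},{"offset": [0,0,0],"angular": [0,0,0]}]}}

```text
time_s: 4.82
tool_pos: [0.5823, -0.2985, 0.1568]
tool_rot: [0.002, 0.081, 0.997, -0.001]
wrist_force: [0.1, -0.2, 0.4]
finger_gap: 0.0851
gripper_force: 0.0
```

```bash
cat > to.py <<'E'
from h import *; import sys
t=np.array(list(map(float,sys.argv[1:4]))); s=sensors.observe(); w,x,y,z=s["tool_rot"]
r=R.from_quat([x,y,z,w]); print("pos",s["tool_pos"].round(4),"force",s["wrist_force"].round(2),"offset units",(r.inv().apply(t-s["tool_pos"])/.15).round(4),"tilt/yaw",r.as_matrix()[:,2].round(4),r.as_matrix()[:,1].round(4),"gap",s["finger_gap"],"t",s["time_s"])
E
python3 to.py .582 -.2985 .009; python3 lid.py w3.png
```

```text
pos [ 0.5823 -0.2985  0.1568] force [ 0.11 -0.25  0.38] offset units [5.500e-03 7.000e-04 9.856e-01] tilt/yaw [ 0.003  -0.0015 -1.    ] [ 0.1606  0.987  -0.001 ] gap 0.0851455586336254 t 4.825
expected uv [323.02622337 214.71147113]
[122. 130.] 13109 (0.4831705689430237, -0.43868762254714966) 0.16465824842453003 0.003082157578402578
[249.  69.] 8786 (0.4684402346611023, -0.33587321639060974) 0.08133946359157562 0.0037280956582601277
[326. 212.] 10211 (0.5832739472389221, -0.2980963885784149) 0.1017121821641922 0.003827303252451675
[ 61. 333.] 16099 (0.6766376495361328, -0.5722662210464478) 0.24134288728237152 0.08608076662265265
[183. 347.] 1150 (0.6892287731170654, -0.44461193680763245) 0.08900290727615356 0.1958022544731413
[467. 347.] 1169 (0.7301380634307861, -0.19496074318885803) 0.08944238722324371 0.19571321709892295
knob top 929 [ 0.58148057 -0.29794482  0.03357904] 0.03473741887956856 [ 0.57027472 -0.31109172] [ 0.59533222 -0.28550866]
```

Call:
{"op": "step_arm", "data": {"series": [{"offset": [0,0,0.34],"angular": [0,0,0]},{"offset": [-0.003,0.003,0.34],"angular": [0,0,0]},{"offset": [0,0,0.2],"angular": [0,0,0]},{"offset": [0,0,0.1],"angular": [0,0,0]},{"offset": [0,0,0],"angular": [0,0,0]},{"offset": [0,0,0],"angular": [0,0,0]}]}}

```text
time_s: 5.62
tool_pos: [0.5836, -0.2976, 0.01]
tool_rot: [0.002, 0.08, 0.997, -0.0]
wrist_force: [0.2, -0.0, 0.3]
finger_gap: 0.0853
gripper_force: 0.0
```

Call:
{"op": "step_arm", "data": {"series": [{"offset": [0,0,0],"angular": [0,0,0]},{"offset": [0,0,0],"angular": [0,0,0]},{"offset": [0,0,0],"angular": [0,0,0]},{"offset": [0,0,0],"angular": [0,0,0]},{"offset": [0,0,0],"angular": [0,0,0]},{"offset": [0,0,0],"angular": [0,0,0]},{"offset": [0,0,0],"angular": [0,0,0]},{"offset": [0,0,0],"angular": [0,0,0]}], "hand": 15, "grip_force": 35}}

```text
time_s: 6.62
tool_pos: [0.5823, -0.2973, 0.0083]
tool_rot: [0.0, 0.081, 0.997, -0.0]
wrist_force: [-1.2, 1.1, 4.7]
finger_gap: 0.0249
gripper_force: 34.9
```

Call:
{"op": "step_arm", "data": {"series": [{"offset": [0,0,-0.03],"angular": [0,0,0]},{"offset": [0,0,-0.1],"angular": [0,0,0]},{"offset": [0,0,-0.25],"angular": [0,0,0]},{"offset": [0,0,-0.35],"angular": [0,0,0]},{"offset": [0,0,-0.35],"angular": [0,0,0]},{"offset": [0,0,-0.35],"angular": [0,0,0]},{"offset": [0,0,-0.35],"angular": [0,0,0]},{"offset": [0,0,-0.2],"angular": [0,0,0]},{"offset": [0,0,0],"angular": [0,0,0]},{"offset": [0,0,0],"angular": [0,0,0]}]}}

```text
time_s: 7.88
tool_pos: [0.5811, -0.2965, 0.3026]
tool_rot: [-0.002, 0.081, 0.997, 0.001]
wrist_force: [0.2, -0.7, -3.3]
finger_gap: 0.0243
gripper_force: 34.6
```

Call:
{"op": "step_arm", "data": {"series": [{"offset": [0.03,0.2,0],"angular": [0,0,0]},{"offset": [0.045,0.355,0],"angular": [0,0,0]},{"offset": [0.045,0.355,0],"angular": [0,0,0]},{"offset": [0.045,0.355,0],"angular": [0,0,0]},{"offset": [0.045,0.355,0],"angular": [0,0,0]},{"offset": [0.045,0.355,0],"angular": [0,0,0]},{"offset": [0.045,0.355,0],"angular": [0,0,0]},{"offset": [0.045,0.355,0],"angular": [0,0,0]},{"offset": [0.014,0.15,0],"angular": [0,0,0]},{"offset": [0,0,0],"angular": [0,0,0]}]}}

```text
time_s: 9.12
tool_pos: [0.5966, 0.1324, 0.3025]
tool_rot: [-0.002, 0.08, 0.997, -0.001]
wrist_force: [-0.2, -1.4, -1.8]
finger_gap: 0.0248
gripper_force: 34.8
```

```bash
python3 to.py .598 .131 .165; python3 - <<'E'
from h import *
c=cam("side"); save(c,"s2.png"); c=cam("wrist"); save(c,"w4.png"); s=sensors.observe()
P=cloud(c)
m=(np.hypot(P[...,0]-s["tool_pos"][0],P[...,1]-s["tool_pos"][1])<.06)&(abs(P[...,2]-s["tool_pos"][2])<.03)
hsv=cv2.cvtColor(c["image"],cv2.COLOR_RGB2HSV); m&=(hsv[...,2]>90)
q=P[m]; A=np.c_[q[:,:2],np.ones(len(q))]
for _ in range(3):
    f=np.linalg.lstsq(A,q[:,2],rcond=None)[0]; k=abs(A@f-q[:,2])<.003; A,q=A[k],q[k]
print("lid top plane",f[:2],len(q),q.mean(0),np.percentile(q,[1,99],axis=0))
cv2.imwrite("pics/both.png",np.hstack([cv2.resize(c["image"],(400,300)),cv2.resize(cam("side")["image"],(400,300))])[:,:,::-1])
E
```

```text
pos [0.5966 0.1324 0.3025] force [-0.21 -1.41 -1.85] offset units [-0.0139 -0.0058  0.9165] tilt/yaw [-0.0039 -0.0016 -1.    ] [ 0.1586  0.9873 -0.0022] gap 0.02479972590233432 t 9.125
lid top plane [-0.0019475  -0.00159568] 22210 [0.5832078  0.13332137 0.2986046 ] [[0.5495503  0.08391156 0.29712995]
 [0.644164   0.17825158 0.29998217]]
```

View pics/both.png

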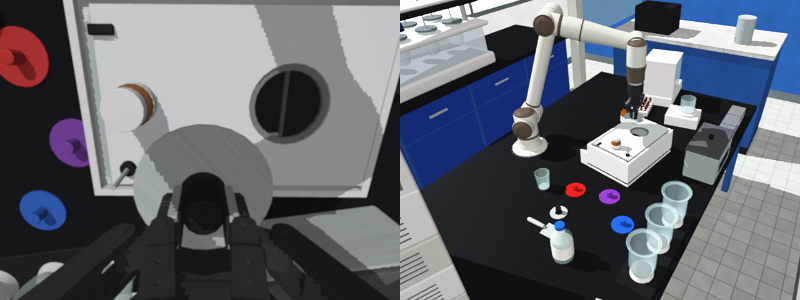

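The lid is held flat (slope under 0.2°) beside the hole, which is at left panel (290,103); the small lid stays on the bench. Its underside is 8 mm below the TCP, so contact is expected at TCP z ≈ 0.158.

Call:
{"op": "step_arm", "data": {"series": [{"offset": [-0.01,-0.006,0.15],"angular": [0,0,0]},{"offset": [0,0,0.25],"angular": [0,0,0]},{"offset": [0,0,0.25],"angular": [0,0,0]},{"offset": [0,0,0.17],"angular": [0,0,0]},{"offset": [0,0,0.08],"angular": [0,0,0]},{"offset": [0,0,0],"angular": [0,0,0]},{"offset": [0,0,0],"angular": [0,0,0]}]}}

```text
time_s: 10.15
tool_pos: [0.5995, 0.1301, 0.1713]
tool_rot: [0.001, 0.081, 0.997, 0.001]
wrist_force: [0.1, 0.1, -2.1]
finger_gap: 0.0247
gripper_force: 34.8
```

Call:
{"op": "step_arm", "data": {"series": [{"offset": [0,0,0.01],"angular": [0,0,0]},{"offset": [0,0,0.01],"angular": [0,0,0]},{"offset": [0,0,0],"angular": [0,0,0]},{"offset": [0,0,0],"angular": [0,0,0]}]}}

```text
time_s: 10.65
tool_pos: [0.5986, 0.1302, 0.1669]
tool_rot: [0.0, 0.081, 0.997, 0.0]
wrist_force: [0.7, -0.7, -1.8]
finger_gap: 0.0248
gripper_force: 34.8
```

Call:
{"op": "step_arm", "data": {"series": [{"offset": [0,0,0.01],"angular": [0,0,0]},{"offset": [0,0,0.01],"angular": [0,0,0]},{"offset": [0,0,0],"angular": [0,0,0]},{"offset": [0,0,0],"angular": [0,0,0]}]}}

```text
time_s: 11.15
tool_pos: [0.5986, 0.1301, 0.1638]
tool_rot: [0.0, 0.081, 0.997, -0.0]
wrist_force: [0.4, 0.3, -2.3]
finger_gap: 0.0248
gripper_force: 34.8
```

Call:
{"op": "step_arm", "data": {"series": [{"offset": [0,0,0.01],"angular": [0,0,0]},{"offset": [0,0,0],"angular": [0,0,0]},{"offset": [0,0,0],"angular": [0,0,0]}]}}

```text
time_s: 11.52
tool_pos: [0.5986, 0.1301, 0.1623]
tool_rot: [0.0, 0.081, 0.997, 0.0]
wrist_force: [0.5, -0.2, -2.5]
finger_gap: 0.025
gripper_force: 34.8
```

Call:
{"op": "step_arm", "data": {"series": [{"offset": [0,0,0.01],"angular": [0,0,0]},{"offset": [0,0,0],"angular": [0,0,0]},{"offset": [0,0,0],"angular": [0,0,0]}]}}

```text
time_s: 11.9
tool_pos: [0.5986, 0.1301, 0.1608]
tool_rot: [0.0, 0.081, 0.997, -0.0]
wrist_force: [0.1, -0.5, -2.0]
finger_gap: 0.0248
gripper_force: 34.8
```

Call:
{"op": "step_arm", "data": {"series": [{"offset": [0,0,0.008],"angular": [0,0,0]},{"offset": [0,0,0],"angular": [0,0,0]},{"offset": [0,0,0],"angular": [0,0,0]}]}}

```text
time_s: 12.28
tool_pos: [0.5986, 0.1301, 0.1596]
tool_rot: [0.0, 0.081, 0.997, -0.0]
wrist_force: [0.7, -0.7, -1.5]
finger_gap: 0.0246
gripper_force: 34.8
```

Call:
{"op": "step_arm", "data": {"series": [{"offset": [0,0,0.006],"angular": [0,0,0]},{"offset": [0,0,0],"angular": [0,0,0]},{"offset": [0,0,0],"angular": [0,0,0]}]}}

```text
time_s: 12.65
tool_pos: [0.5986, 0.1301, 0.1587]
tool_rot: [-0.0, 0.081, 0.997, -0.0]
wrist_force: [-0.3, -0.3, -2.1]
finger_gap: 0.0248
gripper_force: 34.8
```

Call:
{"op": "step_arm", "data": {"series": [{"offset": [0,0,0.005],"angular": [0,0,0]},{"offset": [0,0,0],"angular": [0,0,0]},{"offset": [0,0,0],"angular": [0,0,0]}]}}

```text
time_s: 13.02
tool_pos: [0.5987, 0.1301, 0.1582]
tool_rot: [0.0, 0.081, 0.997, 0.0]
wrist_force: [-0.1, -0.4, 0.2]
finger_gap: 0.0249
gripper_force: 35.0
```

Call:
{"op": "step_arm", "data": {"series": [{"offset": [0,0,0.002],"angular": [0,0,0]},{"offset": [0,0,0],"angular": [0,0,0]},{"offset": [0,0,0],"angular": [0,0,0]}]}}

```text
time_s: 13.4
tool_pos: [0.5987, 0.1302, 0.1582]
tool_rot: [0.0, 0.081, 0.997, 0.0]
wrist_force: [-2.2, -0.1, 2.2]
finger_gap: 0.025
gripper_force: 35.0
```

```bash
python3 to.py .5768 .2445 .158
```

```text
pos [0.5987 0.1302 0.1582] force [-2.22 -0.1   2.22] offset units [0.2666 0.7289 0.001 ] tilt/yaw [ 6.e-04  1.e-04 -1.e+00] [1.606e-01 9.870e-01 2.000e-04] gap 0.02499908164256995 t 13.4
```

Call:
{"op": "step_arm", "data": {"series": [{"offset": [0.007,0.018,0],"angular": [0,0,0]},{"offset": [0.014,0.0375,0],"angular": [0,0,0]},{"offset": [0.014,0.0375,0],"angular": [0,0,0]},{"offset": [0.014,0.0375,0],"angular": [0,0,0]}]}}

```text
time_s: 13.9
tool_pos: [0.5948, 0.1509, 0.1581]
tool_rot: [0.0, 0.081, 0.997, -0.0]
wrist_force: [-0.2, -4.6, 3.9]
finger_gap: 0.025
gripper_force: 35.3
```

Call:
{"op": "step_arm", "data": {"series": [{"offset": [0.014,0.0375,0],"angular": [0,0,0]},{"offset": [0.014,0.0375,0],"angular": [0,0,0]},{"offset": [0.014,0.0375,0],"angular": [0,0,0]},{"offset": [0.014,0.0375,0],"angular": [0,0,0]},{"offset": [0.014,0.0375,0],"angular": [0,0,0]},{"offset": [0.014,0.0375,0],"angular": [0,0,0]}]}}

```text
time_s: 14.65
tool_pos: [0.5876, 0.1862, 0.1581]
tool_rot: [0.0, 0.081, 0.997, -0.0]
wrist_force: [1.4, -4.5, 5.2]
finger_gap: 0.0252
gripper_force: 35.4
```

```bash
python3 to.py .5768 .2445 .158
```

```text
pos [0.5876 0.1862 0.1581] force [ 1.4  -4.5   5.22] offset units [0.1334 0.3723 0.0005] tilt/yaw [ 5.e-04 -3.e-04 -1.e+00] [ 1.606e-01  9.870e-01 -2.000e-04] gap 0.02516797028195976 t 14.65
```

Call:
{"op": "step_arm", "data": {"series": [{"offset": [0.013,0.037,-0.002],"angular": [0,0,0]},{"offset": [0.013,0.037,0],"angular": [0,0,0]},{"offset": [0.013,0.037,0],"angular": [0,0,0]},{"offset": [0.013,0.037,0],"angular": [0,0,0]},{"offset": [0.013,0.037,0],"angular": [0,0,0]},{"offset": [0.013,0.037,0],"angular": [0,0,0]},{"offset": [0.013,0.037,0],"angular": [0,0,0]},{"offset": [0,0,0],"angular": [0,0,0]}]}}

```text
time_s: 15.65
tool_pos: [0.58, 0.2273, 0.158]
tool_rot: [-0.0, 0.08, 0.997, 0.0]
wrist_force: [0.4, -3.4, 4.9]
finger_gap: 0.0249
gripper_force: 35.5
```

```bash
python3 to.py .5768 .2445 .158;  python3 - <<'E'
from h import *
c=cam("wrist"); save(c,"w5.png"); P=cloud(c); np.savez("w5.npz",P=P,I=c["image"],M=c["M"],K=c["mtx"])
E
```

```text
pos [0.58   0.2273 0.158 ] force [ 0.42 -3.43  4.9 ] offset units [0.0395 0.1096 0.0003] tilt/yaw [-1.e-04  3.e-04 -1.e+00] [1.602e-01 9.871e-01 3.000e-04] gap 0.024921955079648103 t 15.65
```

View pics/w5.png

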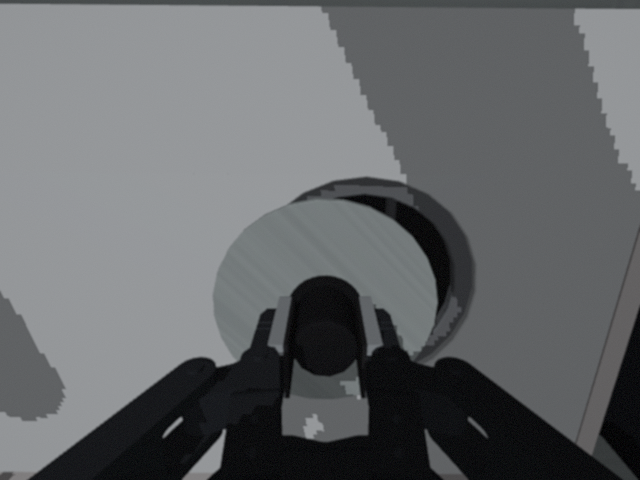

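The lid, at (327,290), lies flat and overlaps the recess at (375,270), about 17 mm short of it. I creep on with a lighter press.

Call:
{"op": "step_arm", "data": {"series": [{"offset": [0.01,0.027,-0.001],"angular": [0,0,0]},{"offset": [0.01,0.027,0],"angular": [0,0,0]},{"offset": [0.008,0.022,0],"angular": [0,0,0]},{"offset": [0,0,0],"angular": [0,0,0]}]}}

```text
time_s: 16.2
tool_pos: [0.5777, 0.239, 0.158]
tool_rot: [-0.0, 0.08, 0.997, 0.0]
wrist_force: [1.3, -1.4, 4.6]
finger_gap: 0.0247
gripper_force: 35.5
```

Call:
{"op": "step_arm", "data": {"series": [{"offset": [0.0035,0.0095,0],"angular": [0,0,0]},{"offset": [0,0,0],"angular": [0,0,0]}]}}

```text
time_s: 16.45
tool_pos: [0.5775, 0.24, 0.158]
tool_rot: [-0.0, 0.081, 0.997, 0.0]
wrist_force: [0.6, -2.3, 3.7]
finger_gap: 0.0249
gripper_force: 35.4
```

Call:
{"op": "step_arm", "data": {"series": [{"offset": [0.0035,0.0095,0],"angular": [0,0,0]},{"offset": [0,0,0],"angular": [0,0,0]}]}}

```text
time_s: 16.7
tool_pos: [0.5772, 0.2415, 0.1579]
tool_rot: [-0.0, 0.081, 0.997, -0.0]
wrist_force: [0.0, -2.6, 2.5]
finger_gap: 0.0248
gripper_force: 35.4
```

```bash
python3 to.py .5768 .2445 .158
```

```text
pos [0.5772 0.2415 0.1579] force [ 0.03 -2.63  2.54] offset units [ 0.006   0.0196 -0.0006] tilt/yaw [-4.e-04  0.e+00 -1.e+00] [ 1.608e-01  9.870e-01 -1.000e-04] gap 0.02476871567678465 t 16.7
```

Call:
{"op": "step_arm", "data": {"series": [{"offset": [0.002,0.007,0],"angular": [0,0,0]},{"offset": [0,0,0],"angular": [0,0,0]}]}}

```text
time_s: 16.95
tool_pos: [0.5771, 0.2427, 0.1578]
tool_rot: [-0.0, 0.081, 0.997, 0.0]
wrist_force: [-0.3, -2.5, 2.2]
finger_gap: 0.0249
gripper_force: 35.3
```

Call:
{"op": "step_arm", "data": {"series": [{"offset": [0.002,0.006,0],"angular": [0,0,0]},{"offset": [0,0,0],"angular": [0,0,0]}]}}

```text
time_s: 17.2
tool_pos: [0.5769, 0.2437, 0.1577]
tool_rot: [-0.0, 0.081, 0.997, 0.0]
wrist_force: [-0.3, -1.8, 2.2]
finger_gap: 0.025
gripper_force: 35.1
```

Call:
{"op": "step_arm", "data": {"series": [{"offset": [0.002,0.006,0],"angular": [0,0,0]},{"offset": [0,0,0],"angular": [0,0,0]}]}}

```text
time_s: 17.45
tool_pos: [0.5768, 0.2447, 0.1578]
tool_rot: [-0.0, 0.081, 0.997, 0.0]
wrist_force: [0.7, -1.1, 0.3]
finger_gap: 0.0249
gripper_force: 35.0
```

Call:
{"op": "step_arm", "data": {"series": [{"offset": [0,0,0.004],"angular": [0,0,0]},{"offset": [0,0,0],"angular": [0,0,0]}]}}

```text
time_s: 17.7
tool_pos: [0.5768, 0.2446, 0.1576]
tool_rot: [-0.0, 0.081, 0.997, 0.0]
wrist_force: [-0.3, 0.0, 0.7]
finger_gap: 0.0246
gripper_force: 35.1
```

```bash
python3 to.py .5768 .2445 .158
```

```text
pos [0.5768 0.2446 0.1576] force [-0.25  0.03  0.69] offset units [-0.0001 -0.0007 -0.0026] tilt/yaw [-0.e+00  4.e-04 -1.e+00] [1.606e-01 9.870e-01 4.000e-04] gap 0.024646376487056622 t 17.7
```

Call:
{"op": "step_arm", "data": {"series": [{"offset": [0,0,0.004],"angular": [0,0,0]},{"offset": [0,0,0],"angular": [0,0,0]}]}}

```text
time_s: 17.95
tool_pos: [0.5768, 0.2446, 0.1573]
tool_rot: [0.0, 0.08, 0.997, 0.0]
wrist_force: [-3.2, -0.4, 3.4]
finger_gap: 0.0246
gripper_force: 35.3
```

Call:
{"op": "step_arm", "data": {"series": [{"offset": [0,0.005,0],"angular": [0,0,0]},{"offset": [0,0,0],"angular": [0,0,0]}]}}

```text
time_s: 18.2
tool_pos: [0.5768, 0.2447, 0.1571]
tool_rot: [-0.0, 0.081, 0.997, -0.0]
wrist_force: [-3.6, -1.6, 4.4]
finger_gap: 0.0249
gripper_force: 35.4
```

Call:
{"op": "step_arm", "data": {"series": [{"offset": [0.005,0,0],"angular": [0,0,0]},{"offset": [0,0,0],"angular": [0,0,0]}]}}

```text
time_s: 18.45
tool_pos: [0.5766, 0.2449, 0.157]
tool_rot: [0.0, 0.081, 0.997, -0.0]
wrist_force: [-1.6, -2.7, 3.9]
finger_gap: 0.0252
gripper_force: 35.3
```

```bash
python3 to.py .5768 .2445 .158; python3 - <<'E'
from h import *
c=cam("wrist"); np.savez("w6.npz",P=cloud(c),I=c["image"],M=c["M"],K=c["mtx"])
cv2.imwrite("pics/w6.png",cv2.resize(c["image"][150:420,180:480],None,fx=2,fy=2,interpolation=3)[:,:,::-1])
P=cloud(c); s=sensors.observe()["tool_pos"]; r=np.hypot(P[...,0]-s[0],P[...,1]-s[1])
for nm,m in(("lid",(r<.046)&(r>.025)),("plate",(r>.058)&(r<.08))):
    m&=(P[...,2]>.143)&(P[...,2]<.16); q=P[m]; A=np.c_[q[:,:2]-s[:2],np.ones(len(q))]; print(nm,np.linalg.lstsq(A,q[:,2],rcond=None)[0].round(5),len(q))
E
```

```text
pos [0.5766 0.2449 0.157 ] force [-1.57 -2.73  3.86] offset units [-0.0017 -0.0024 -0.0068] tilt/yaw [ 5.e-04 -3.e-04 -1.e+00] [ 1.61e-01  9.87e-01 -2.00e-04] gap 0.02521092625856152 t 18.45
lid [ 0.01875 -0.00325  0.15257] 15836
plate [ 0.00098 -0.00023  0.14989] 35821
```

View pics/w6.png

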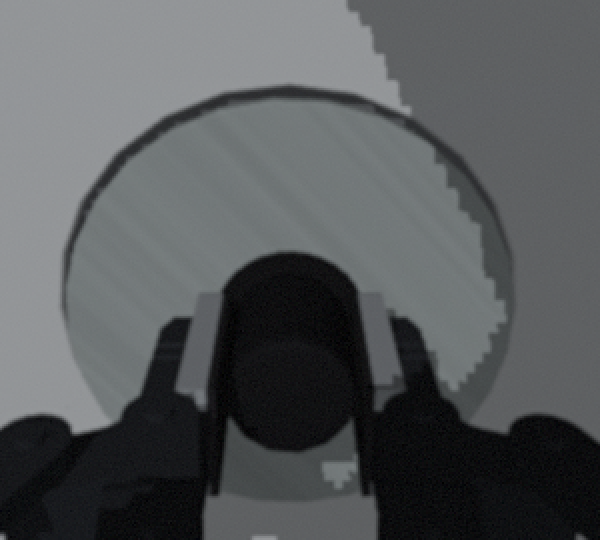

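The lid already dips at its robot side, where a dark crescent shows at the top (290,92). It still rests on the +x edge (slope 1.1°), so it needs about 1 mm more towards −x.

Call:
{"op": "step_arm", "data": {"series": [{"offset": [0.005,0,0],"angular": [0,0,0]},{"offset": [0,0,0],"angular": [0,0,0]}]}}

```text
time_s: 18.75
tool_pos: [0.5751, 0.2457, 0.1557]
tool_rot: [-0.001, 0.081, 0.997, 0.0]
wrist_force: [0.3, -1.4, -2.2]
finger_gap: 0.0249
gripper_force: 34.8
```

Call:
{"op": "step_arm", "data": {"series": [{"offset": [0.004,0,0],"angular": [0,0,0]},{"offset": [0,0,0],"angular": [0,0,0]}]}}

```text
time_s: 19.0
tool_pos: [0.5746, 0.2455, 0.1561]
tool_rot: [-0.001, 0.081, 0.997, -0.0]
wrist_force: [0.0, -0.9, -2.5]
finger_gap: 0.0248
gripper_force: 34.8
```

It has dropped in and the force is back to the lid's own weight. I lower it the rest of the way.

Call:
{"op": "step_arm", "data": {"series": [{"offset": [-0.003,0,0.006],"angular": [0,0,0]},{"offset": [0,0,0],"angular": [0,0,0]},{"offset": [0,0,0],"angular": [0,0,0]}]}}

```text
time_s: 19.38
tool_pos: [0.5753, 0.2456, 0.156]
tool_rot: [-0.0, 0.081, 0.997, 0.0]
wrist_force: [0.6, 0.0, -2.5]
finger_gap: 0.0253
gripper_force: 34.8
```

Call:
{"op": "step_arm", "data": {"series": [{"offset": [0,0,0.005],"angular": [0,0,0]},{"offset": [0,0,0],"angular": [0,0,0]}]}}

```text
time_s: 19.62
tool_pos: [0.5753, 0.2454, 0.1552]
tool_rot: [-0.0, 0.081, 0.997, -0.0]
wrist_force: [0.5, -0.5, -1.7]
finger_gap: 0.0248
gripper_force: 34.8
```

Call:
{"op": "step_arm", "data": {"series": [{"offset": [0,0,0.005],"angular": [0,0,0]},{"offset": [0,0,0],"angular": [0,0,0]}]}}

```text
time_s: 19.88
tool_pos: [0.5754, 0.2454, 0.1545]
tool_rot: [-0.0, 0.081, 0.997, -0.0]
wrist_force: [-1.1, 0.7, -2.5]
finger_gap: 0.025
gripper_force: 34.8
```

Call:
{"op": "step_arm", "data": {"series": [{"offset": [0,0,0.003],"angular": [0,0,0]},{"offset": [0,0,0],"angular": [0,0,0]}]}}

```text
time_s: 20.12
tool_pos: [0.5755, 0.2454, 0.1543]
tool_rot: [0.0, 0.081, 0.997, 0.0]
wrist_force: [-0.4, -0.4, -1.5]
finger_gap: 0.0246
gripper_force: 34.8
```

```bash
cat > chk.py <<'E'
from h import *
s=sensors.observe()["tool_pos"]; print(s,sensors.observe()["wrist_force"])
for n in("wrist","scene","side"):
    c=cam(n);P=cloud(c); r=np.hypot(P[...,0]-.576,P[...,1]-.245)
    for nm,m in(("lid",(r<.046)&(r>.02)),("plate",(r>.058)&(r<.075))):
        m&=(P[...,2]>.143)&(P[...,2]<.16); q=P[m]; A=np.c_[q[:,:2]-[.576,.245],np.ones(len(q))]; print(n,nm,np.linalg.lstsq(A,q[:,2],rcond=None)[0].round(5),len(q))
E
python3 chk.py
```

```text
[0.57548744 0.24539914 0.1542516 ] [-0.42193846 -0.36822496 -1.45016998]
wrist lid [ 1.3100e-03 -7.0000e-05  1.4983e-01] 17310
wrist plate [ 9.1000e-04 -4.0000e-05  1.4993e-01] 26961
scene lid [0.00478 0.00469 0.15024] 514
scene plate [0.00108 0.00064 0.15042] 765
side lid [-0.00134 -0.00874  0.14945] 204
side plate [ 0.00154 -0.00325  0.14976] 304
```

The lid is flush to 0.1 mm and flat. I seat it the last bit, then release.

Call:
{"op": "step_arm", "data": {"series": [{"offset": [0,0,0.003],"angular": [0,0,0]},{"offset": [0,0,0],"angular": [0,0,0]}]}}

```text
time_s: 20.52
tool_pos: [0.5755, 0.2454, 0.1542]
tool_rot: [0.0, 0.081, 0.997, 0.0]
wrist_force: [-1.2, 0.8, 1.9]
finger_gap: 0.0248
gripper_force: 35.1
```

Call:
{"op": "step_arm", "data": {"series": [{"offset": [0,0,0],"angular": [0,0,0]},{"offset": [0,0,0],"angular": [0,0,0]},{"offset": [0,0,0],"angular": [0,0,0]},{"offset": [0,0,0],"angular": [0,0,0]},{"offset": [0,0,0],"angular": [0,0,0]},{"offset": [0,0,0],"angular": [0,0,0]}], "hand": 70}}

```text
time_s: 21.28
tool_pos: [0.5754, 0.2454, 0.1536]
tool_rot: [0.0, 0.081, 0.997, 0.0]
wrist_force: [0.8, 0.7, 0.2]
finger_gap: 0.0699
gripper_force: 0.0
```

Call:
{"op": "step_arm", "data": {"series": [{"offset": [0,0,-0.05],"angular": [0,0,0]},{"offset": [0,0,-0.15],"angular": [0,0,0]},{"offset": [0,0,-0.3],"angular": [0,0,0]},{"offset": [0,0,-0.35],"angular": [0,0,0]},{"offset": [0,0,-0.35],"angular": [0,0,0]},{"offset": [0,0,-0.2],"angular": [0,0,0]},{"offset": [0,0,0],"angular": [0,0,0]},{"offset": [0,0,0],"angular": [0,0,0]}]}}

```text
time_s: 22.28
tool_pos: [0.5749, 0.2453, 0.3628]
tool_rot: [-0.001, 0.081, 0.997, -0.0]
wrist_force: [-0.3, 0.3, -0.1]
finger_gap: 0.0701
gripper_force: 0.0
```

```bash
python3 chk.py; python3 - <<'E'
from h import *
c=cam("wrist"); b=cam("scene")["image"][180:420,160:480]
cv2.imwrite("pics/end.png",np.hstack([cv2.resize(c["image"],(400,300)),cv2.resize(b,(400,300))])[:,:,::-1])
E
```

```text
[0.57490531 0.24527537 0.36275596] [-0.34199504  0.33433963 -0.11513553]
wrist lid [ 0.00138 -0.00083  0.14969] 5551
wrist plate [ 0.00117 -0.00033  0.14982] 7381
scene lid [ 0.00061 -0.00321  0.15029] 594
scene plate [-0.00122 -0.00076  0.15039] 900
side lid [-0.00335  0.00877  0.14928] 231
side plate [-0.00181  0.00238  0.1496 ] 355
```

View pics/end.png

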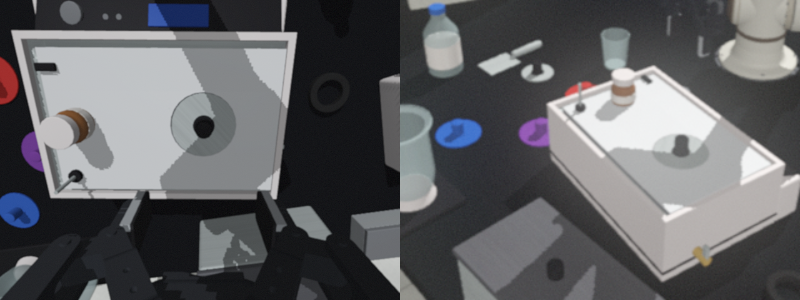

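The lid sits flush in the recess (left panel at (204,125), right panel at (682,150)). The jar and thermometer are undisturbed and the gripper is clear.

```bash
python3 -c "
from rig import order; print(order.finish_job())"
```

```text
the job is handed in; nothing more can be done
None
```

The larger steel lid is fully home in the bath's recess, flush with the plate to within about 0.3 mm in all three camera views; I let it go at 22 s and handed the job in.

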